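# Move the filming phone one hole along its rail

## Task

The overhead phone on the craft desk has to be moved one place along its rail. First take the loose steel stop pin out of its wooden block and push it fully home, down to its collar, in the last hole at the free end of the rail, so the phone cannot run off; then pull up the spring knob on the phone's sleeve, slide the sleeve to the very next hole towards the stop pin, and let the lock pin go fully down into that hole. Finish while still holding the knob firmly with the lock pin home; do not let go, and leave the pot, scale and blade where they are.

Things in the scene. Friction and masses are not known exactly. Their poses are not given: they have to be found in the camera images.
- rail: Fixed phone rail on the 2 mm green mat: level bar 265 x 30 x 20 mm on two posts (feet 90 x 30). Origin on the mat under the bar; y along the bar from its end block to its free end, x to the phone's side, z up. Bar top 140 mm above the origin, 142 above the work surface. Five upright 10.5 mm through holes on its centre line at y = -80, -40, 0, 40, 80 mm; the sleeve starts over the one at -80.
- next_hole (a point): Centre of the mouth, on the bar's top, of the hole the lock pin must go into: 40 mm along the rail's +y from where it starts. In view at the start, 15 mm past the end of the sleeve.
- stop_hole (a point): Centre of the mouth, on the bar's top, of the last hole at the rail's free end, 160 mm from the sleeve's first hole. It goes right through the 20 mm bar and is 10.5 mm in diameter; axes as the rail's.
- pin_grip (a point): Grip point of the loose steel stop pin, on its axis, 60 mm above its foot; z up the pin. Pin 74 mm long, about 60 g: shaft 8 mm diameter x 34 with chamfered foot, collar 18 x 4, round handle 14 x 36. The point is 26 mm above the collar's underside, 14 below the top. Starts upright in the block; fully home in the rail it is 26 mm above the bar's top.
- pin_block: Fixed wooden block 50 x 70 x 34 mm on the mat with one upright hole 9 mm in diameter and 24 mm deep at its centre, in which the stop pin stands (its collar 10 mm above the block's top). Origin at the centre of its underside.
- pull_knob: Round black knob, 30 mm in diameter, 21 mm high, on the sleeve; origin about its centre, 34 mm above the bar's top when the lock pin is home. It rises with the lock pin and travels with the sleeve. Below it, its 9 mm stem enters a steel boss (20 mm in diameter, top 19 mm below the knob's centre) on the sleeve's flat top (26 mm below).
- sleeve (a joint): How far the sleeve has slid along the rail's +y, in m: 0 at the first hole, where it starts (1 mm of play), 0.040 at the next. The black sleeve is 42 mm across and 50 mm along the bar and carries the phone (74 x 150 x 9 mm, flat, level with the bar's top) on an arm to the rail's +x side. It drags with 1 to 2 N and stays where left.
- plunger (a joint): How far knob and lock pin are pulled up, in m: 0 fully down in a hole, the pin leaves the hole at 0.008, end of travel 0.016. A spring presses it down, 3 N when down, 5 N when up. Let down between holes it rests on the bar at 0.008 and drops in when it comes over a hole. The pin is 8 mm in diameter, round-ended, with 1 mm of play in a hole.
- pot: Bystander: a small lidded jar, 48 mm in diameter and 45 mm high. Origin under its centre.
- scale: Bystander: a flat pocket scale, 70 x 120 x 22 mm. Origin under its centre.
- blade: Bystander: a steel blade, 160 x 22 x 4 mm, with two red clips 10 mm high, lying on the mat. Origin under its centre.

How it is judged:
By the outcome, as a careful person would: the job done as asked, in the order asked, and still so for the second after the job is handed in, while the arm keeps its last pose, push and grip.
It also fails if it takes over 59 s, if anything falls off the work surface, if the arm or the gripper's body presses on something with over 40 N, if the wrist force passes 120 N, or if a joint passes its speed limit or range.

## Robot

A 6-joint arm with a two-finger parallel gripper is mounted at the origin on the work surface. World frame = base frame: x ahead of the robot, y to its left, z up, the work surface at z = 0. Lengths are in m, angles in degrees, forces in N, time in s.
With the tool pointing down it reaches from about 0.375 to 0.9 m from the base axis. Payload 3.1 kg.
Tool frame: the origin (TCP) lies at the very end of the fingers, on their centre line; the grasp point (between the pads) lies 19 mm behind it; z points along the fingers, y is the line along which they close (so a half turn about z gives the same grasp; the last joint's range is limited). The gripper opens to 87 mm and grips with 3 to 60 N. Pads are 19 mm wide; open, the fingers measure 117 mm over their backs; the gripper's body (75 mm by 190 mm) begins 51 mm behind the grasp point.
Start: joints at [-76.862, 30.224, 82.088, -0, 67.689, -10.227], TCP at [0.248, -0.574, 0.192] pointing down, gripper open.
Joint ranges: [-176.69, 176.69], [-43.24, 126.21], [12.49, 139.97], [-82, 262], [0, 151.66], [-163.58, 163.58]. Speed limits (degrees/s): [159.86, 159.86, 180, 180, 180, 180].

## Interface

Orientations are given as a 3x3 rotation matrix whose columns are the frame's x, y, z axes.
In Python, from rig import * gives the robot as it stands.
- The arm moves only by the tool jog_arm, never from a script. Its arguments are lists of equal length, an entry for each row: "delta_pos": the shift along the world's x, y, z in cm, a list of three; "turn": the turn about the world's z in degrees; "grip": the closure, from 0 (fully open) to 1 (shut). In form: {"delta_pos": [[x, y, z], ...], "turn": [turn, ...], "grip": [grip, ...]}. A call has 1 to 12 rows; each row is the pose to reach, as a shift and turn from the pose commanded when the call began; what a row does not reach only later rows make up. A row lasts 1/8 s, in which the tool goes at most 62.5 mm and 10.7 degrees, less where a joint would pass 70% of its speed; a pose out of reach is approached as far as the arm can. A call with a gripper value outside its range is refused whole. The fingers move at their own pace and stop on an object; the grip force is fixed at half the most. Time passes only in rows, so rows that repeat a pose let the fingers close. It gives the time, the measured TCP pose, the force, the opening and the grip force at its end, in the units of the state.
- read_state(): the state, without advancing time (a new reading comes with each control period).
- capture(name): name is "side" or "top" or "wrist"; returns a dict with "color" (384x512x3 uint8, blue, green, red), "fovy" (degrees; the focal length in pixels is half the picture's height over the tangent of half this angle, whatever the lens; pixels are square), "cx", "cy" (the principal point, pixels), "camera_from_world" (4x4, takes a point from world to camera coordinates). Camera axes: x right, y up, looking along -z (the intrinsics and any distortion apply to the point x, -y, -z); pixel columns grow to the right and rows downward; lengths in m; the calibration is good to about 2 mm. A picture is of the moment at which its call begins. There is no depth.
- hand_in(): hands the job in; it is judged then, once.
The state is a dict: "time_s": time; "joint_positions": joint angles; "qvel": joint speeds; "tau": joint torques, N m; "position": TCP position; "tcp_rot": TCP orientation; "force": force on the tool from outside, world axes, zero at the start; "moment": the same for the moment, N m; "opening": opening from 0.0 (shut) to 1.0 (fully open); "grasp_force": force on a finger pad.
Only numpy, scipy, OpenCV 4.12 (cv2) and the standard library are available. Lean on these libraries where they do the work, as an engineer would, in place of code of your own. Each camera call takes 0.05 s, during which the arm holds its last target. There are 200 camera calls.

## Working session

There is one attempt and no reset: what is moved stays moved. The work goes in short steps, Python scripts to look and compute and a tool call to move; the robot and the scene stay as the last step left them, time stands still between calls to the robot, and variables do not carry over. Pictures are saved under pics/ and viewed, at most 11 in all, crops included, and the job is handed in when it is done.

Besides the shell and the picture viewer there is one more tool, called after "Request:" as name(argument=value, ...) on one line, values as JSON. jog_arm: Moves the arm, as the interface text tells. Its arguments: {"type":"object","properties":{"delta_pos":{"type":"array"},"turn":{"type":"array"},"grip":{"type":"array"}},"required":["delta_pos","turn","grip"]}

```bash
mkdir -p pics; cat > h.py <<'E'
from rig import *
import numpy as np, cv2
def K(c):
    f=c["color"].shape[0]/2/np.tan(np.radians(c["fovy"]/2)); return f
def px(c,p):
    q=np.array(c["camera_from_world"])@np.r_[p,1]; f=K(c); return np.array([c["cx"]+f*q[0]/-q[2], c["cy"]-f*q[1]/-q[2]])
def ray(c,uv):
    M=np.linalg.inv(np.array(c["camera_from_world"])); f=K(c)
    d=M[:3,:3]@np.array([(uv[0]-c["cx"])/f,-(uv[1]-c["cy"])/f,-1]); return M[:3,3],d
def onz(c,uv,z):
    o,d=ray(c,uv); return o+d*(z-o[2])/d[2]
E
python3 - <<'E'
from h import *
cs={n:capture(n) for n in("top","side","wrist")}
import pickle; pickle.dump(cs,open("c0.pkl","wb"))
for n,c in cs.items():
    print(n,[k for k in c],c["fovy"],c["cx"],c["cy"],np.linalg.inv(np.array(c["camera_from_world"]))[:3].round(3).tolist())
    cv2.imwrite(f"pics/{n}0.png",cv2.resize(c["color"],(800,600),interpolation=cv2.INTER_CUBIC))
s=read_state();print(s["position"],s["tcp_rot"],s["force"],s["opening"])
E
```

```text
top ['color', 'fovy', 'cx', 'cy', 'camera_from_world'] 53.787461323877565 257.3526905049065 190.65579337802617 [[-0.021, 0.995, -0.094, 0.454], [-0.999, -0.024, -0.034, -0.024], [-0.036, 0.094, 0.995, 1.273]]
side ['color', 'fovy', 'cx', 'cy', 'camera_from_world'] 54.38664175788171 259.2191246499463 192.82888520928068 [[0.998, 0.028, -0.059, 0.507], [-0.065, 0.531, -0.845, -0.752], [0.008, 0.847, 0.532, 0.602]]
wrist ['color', 'fovy', 'cx', 'cy', 'camera_from_world'] 71.02098273981996 256.20571205278605 189.64551432125018 [[0.397, 0.874, 0.282, 0.326], [-0.918, 0.378, 0.12, -0.54], [-0.002, -0.306, 0.952, 0.384]]
[ 0.24774891 -0.57313521  0.19100914] [[ 9.17983170e-01  3.96619153e-01 -3.83131964e-04]
 [ 3.96619238e-01 -9.17981825e-01  1.59631374e-03]
 [ 2.81420422e-04 -1.61734665e-03 -9.99998652e-01]] [-0.37099419 -0.77316262 -0.15003242] 0.9994488824123683
```

View pics/top0.png

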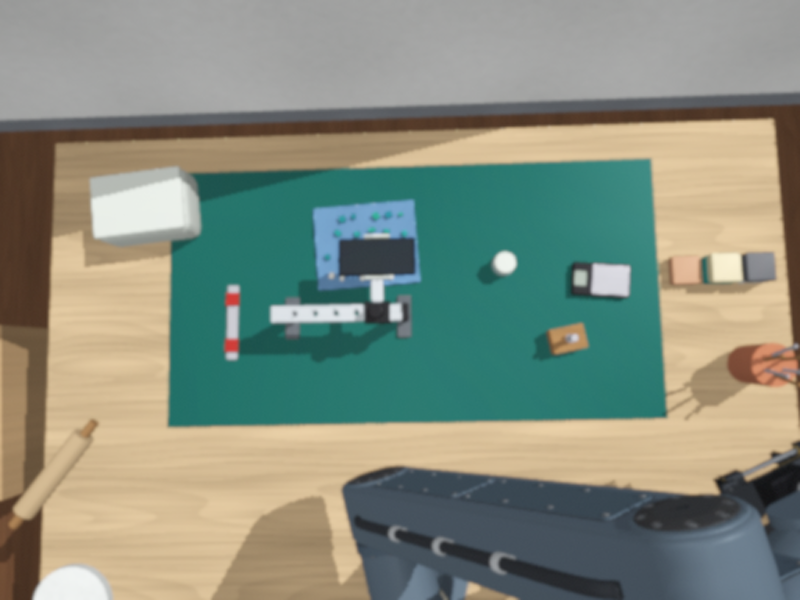

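View pics/side0.png

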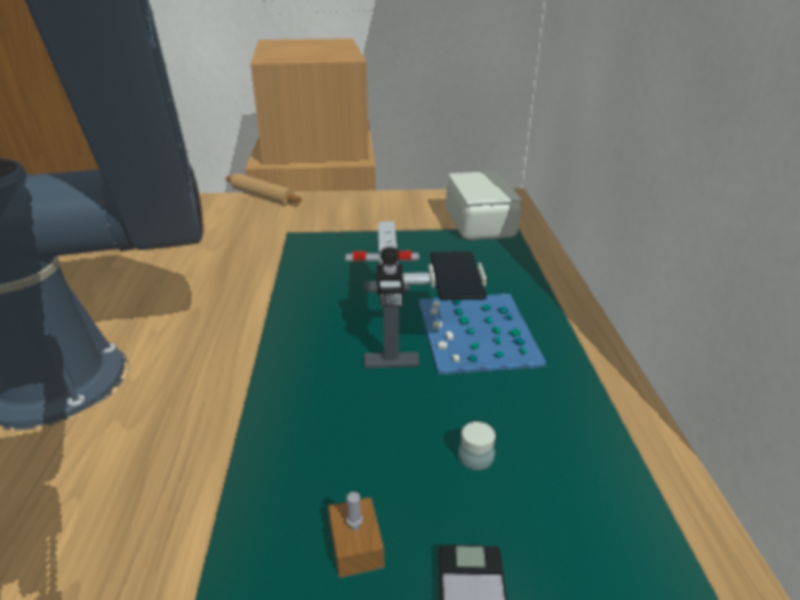

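The top view (800-px scale) shows the bar's holes at about (295,314), (316,314), (336,313) and (357,313), with the free end on the left. The pin top is at (572,338) and the knob at (377,311). In the side view the pin top is at (353,496) and the knob at (390,256).

```bash
python3 - <<'E'
from h import *
import pickle
cs=pickle.load(open("c0.pkl","rb")); t=cs["top"]; s=cs["side"]
g=cv2.cvtColor(t["color"],cv2.COLOR_BGR2GRAY).astype(float)
k=1.5625
P=[]
for u,v in [(295,314),(316,314),(336,313),(357,313)]:
    u,v=u/k-.2,v/k-.2; u0,v0=int(round(u)),int(round(v))
    w=g[v0-3:v0+4,u0-4:u0+5]; W=np.clip(np.percentile(w,70)-w,0,None); 
    yy,xx=np.mgrid[v0-3:v0+4,u0-4:u0+5]; m=(abs(yy-v)<=2.5)
    W=W*m; c=((W*xx).sum()/W.sum(),(W*yy).sum()/W.sum()); p=onz(t,c,.142); P.append(p); print(np.round(c,2),p.round(4))
P=np.array(P); print(np.linalg.norm(np.diff(P,axis=0),axis=1))
def tri(a,b):
    o1,d1=ray(t,a);o2,d2=ray(s,b); x=np.linalg.lstsq(np.c_[d1,-d2],o2-o1,rcond=None)[0]
    return (o1+d1*x[0]).round(4),(o2+d2*x[1]).round(4)
print("pin",tri((572/k,338/k),(353/k,495/k)), onz(t,(572/k,338/k),.094),onz(s,(353/k,495/k),.096))
print("knob",tri((377/k,311/k),(390/k,253/k)),"stop hole proj side",px(s,P[0])*k,px(s,P[3])*k)
a=cv2.resize(t["color"][170:240,160:280],(600,350),interpolation=cv2.INTER_CUBIC)
b=cv2.resize(t["color"][195:245,330:390],(300,250),interpolation=cv2.INTER_CUBIC)
c=cv2.resize(s["color"][300:370,200:260],(300,350)[:2],interpolation=cv2.INTER_CUBIC)[:250]
o=np.zeros((600,600,3),np.uint8);o[:350]=a;o[350:,:300]=b;o[350:,300:]=c
cv2.imwrite("pics/crop0.png",o)
E
```

```text
[188.18 200.53] [0.5364 0.2245 0.142 ]
[201.36 200.33] [0.5361 0.1845 0.142 ]
[214.62 199.89] [0.5364 0.1444 0.142 ]
[229.23 200.24] [0.5344 0.1003 0.142 ]
[0.04001323 0.04011648 0.04415919]
pin (array([ 0.4784, -0.3198,  0.0803]), array([ 0.4822, -0.3196,  0.0804])) [ 0.47816031 -0.31644561  0.094     ] [ 0.4829956  -0.33256884  0.096     ]
knob (array([0.5343, 0.061 , 0.1798]), array([0.5399, 0.061 , 0.1802])) stop hole proj side [384.4117947  230.47149498] [385.78615542 262.67888279]
```

View pics/crop0.png

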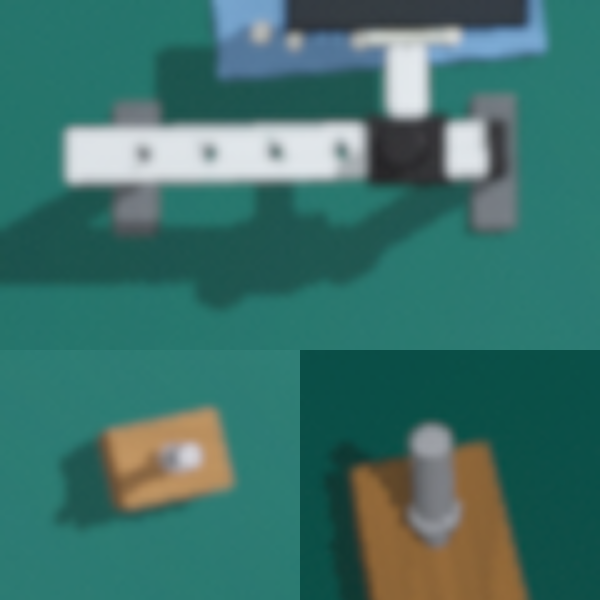

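Request:
jog_arm(delta_pos=[[3, 3.3, 0], [6, 6.6, 0], [9, 9.9, 0], [12, 13.2, 0], [15, 16.4, 0], [18, 19.6, 0], [21, 22.8, 0], [23.2, 25.2, -1], [23.2, 25.2, -2], [23.2, 25.2, -3], [23.2, 25.2, -3]], turn=[-3, -6, -9, -12, -15, -18, -21, -23.4, -23.4, -23.4, -23.4], grip=[0, 0, 0, 0, 0, 0, 0, 0, 0, 0, 0])

```text
time_s: 1.52
position: [0.4786, -0.3221, 0.1606]
tcp_rot: [[1.0, -0.002, -0.002], [-0.002, -1.0, 0.002], [-0.002, -0.002, -1.0]]
force: [-0.3, 0.1, 0.6]
opening: 1.0
grasp_force: 0.0
```

```bash
python3 - <<'E'
from h import *
import pickle
w=capture("wrist");s=read_state();pickle.dump((w,s),open("c1.pkl","wb"))
im=cv2.resize(w["color"],(800,600),interpolation=cv2.INTER_CUBIC);cv2.imwrite("pics/w1.png",im)
p=s["position"];print(p,s["force"],s["time_s"])
for z in(.086,.05,.036):print(z,px(w,[p[0],p[1],z])*1.5625)
E
```

```text
[ 0.47895327 -0.32246936  0.16117518] [ 0.03859434  0.41045565 -0.29766383] 1.575
0.086 [400.28486939 294.4467729 ]
0.05 [400.3374055  279.82241947]
0.036 [400.35487537 274.95937559]
```

View pics/w1.png

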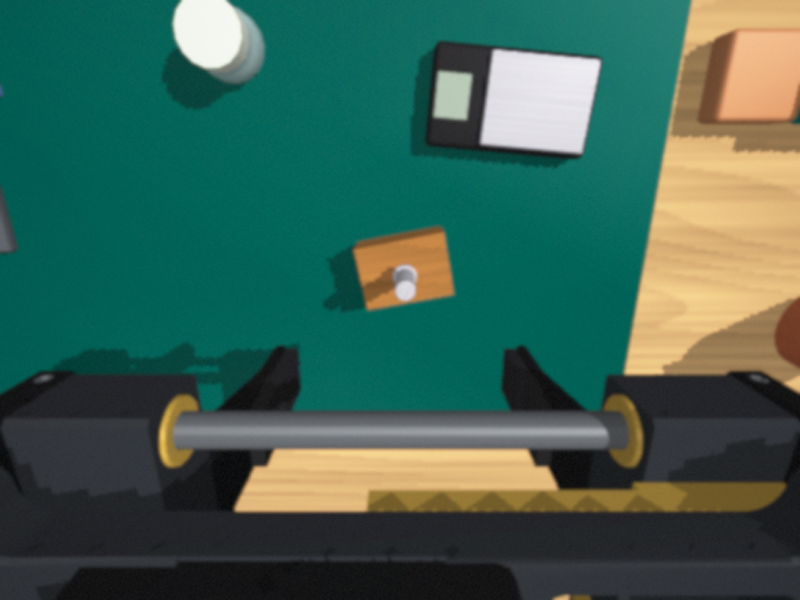

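The wrist view shows the pin top at about (404,292), where the TCP axis projects to (400,294). So the pin is about 2.7 mm further in −y and 1.5 mm further in +x.

Request:
jog_arm(delta_pos=[[0.15, -0.25, 0], [0.15, -0.25, -2], [0.15, -0.25, -4], [0.15, -0.25, -6], [0.15, -0.25, -8], [0.15, -0.25, -9.5], [0.15, -0.25, -10.5], [0.15, -0.25, -10.5], [0.15, -0.25, -10.5]], turn=[0, 0, 0, 0, 0, 0, 0, 0, 0], grip=[0, 0, 0, 0, 0, 0, 0, 0, 0])

```text
time_s: 2.7
position: [0.4818, -0.3246, 0.0573]
tcp_rot: [[1.0, -0.001, 0.001], [-0.001, -1.0, -0.001], [0.001, 0.001, -1.0]]
force: [-1.2, 0.1, -0.0]
opening: 1.002
grasp_force: 0.0
```

```bash
python3 - <<'E'
from h import *
w=capture("wrist");s=read_state()
im=cv2.resize(w["color"],(800,600),interpolation=cv2.INTER_CUBIC);cv2.imwrite("pics/w2.png",im)
p=s["position"];print(p,s["force"],s["time_s"])
for z in(.086,.055):print(z,px(w,[p[0],p[1],z])*1.5625, px(w,[p[0]+.01,p[1],z])*1.5625)
E
```

```text
[ 0.48186332 -0.32464626  0.05742301] [ 0.46017995  0.22150284 -0.79869905] 2.75
0.086 [399.26971248 367.365315  ] [399.23991357 346.26383505]
0.055 [399.32616128 338.67838516] [399.30139819 320.13829463]
```

View pics/w2.png

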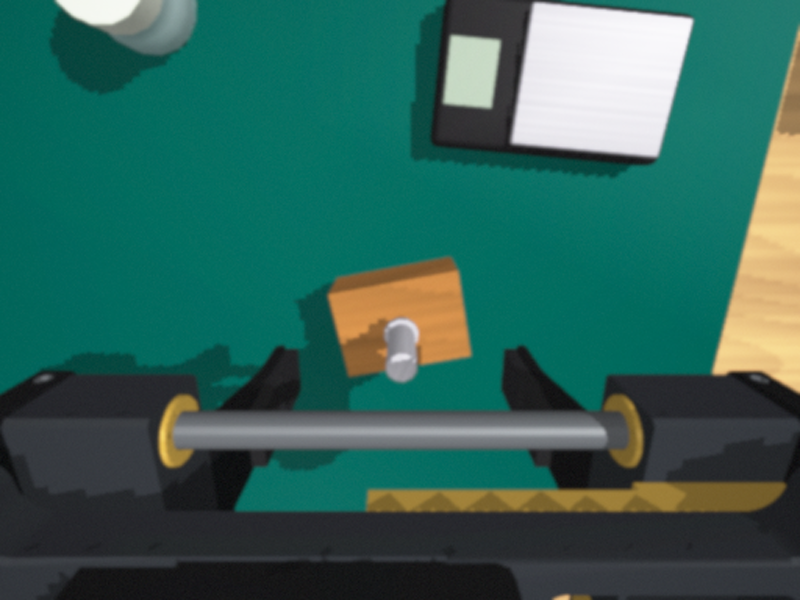

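The pin top is at (401,367), centred between the fingers and on the predicted TCP axis. I'll grip now, then lift.

Request:
jog_arm(delta_pos=[[0, 0, -0.2], [0, 0, -0.2], [0, 0, -0.2], [0, 0, -0.2], [0, 0, -0.2], [0, 0, -0.2], [0, 0, -0.2], [0, 0, -0.2]], turn=[0, 0, 0, 0, 0, 0, 0, 0], grip=[0, 1, 1, 1, 1, 1, 1, 1])

```text
time_s: 3.75
position: [0.4814, -0.3242, 0.0548]
tcp_rot: [[1.0, -0.001, 0.0], [-0.001, -1.0, -0.0], [0.0, 0.0, -1.0]]
force: [-0.2, 0.7, -0.2]
opening: 0.286
grasp_force: 0.0
```

Request:
jog_arm(delta_pos=[[0, 0, 0], [0, 0, 0], [0, 0, 0], [0, 0, 0], [0, 0, 0]], turn=[0, 0, 0, 0, 0], grip=[1, 1, 1, 1, 1])

```text
time_s: 4.38
position: [0.4821, -0.3252, 0.0555]
tcp_rot: [[1.0, -0.001, 0.002], [-0.001, -1.0, -0.002], [0.002, 0.002, -1.0]]
force: [-0.4, -1.4, 5.7]
opening: 0.003
grasp_force: 2.8
```

```bash
python3 - <<'E'
from h import *
w=capture("wrist");s=read_state();c=capture("side")
a=cv2.resize(w["color"][100:340,130:400],(540,480),interpolation=cv2.INTER_CUBIC)
b=cv2.resize(c["color"][250:384,170:300],(260,268),interpolation=cv2.INTER_CUBIC)
o=np.zeros((480,800,3),np.uint8);o[:,:540]=a;o[:268,540:]=b
cv2.imwrite("pics/w3.png",o)
print(s["position"],s["force"],s["time_s"],s["opening"],s["grasp_force"])
E
```

```text
[ 0.48206523 -0.32522545  0.05552555] [ 0.458134   -0.28098004  5.17720906] 4.425 0.0035978928900614543 2.8237152099609375
```

View pics/w3.png

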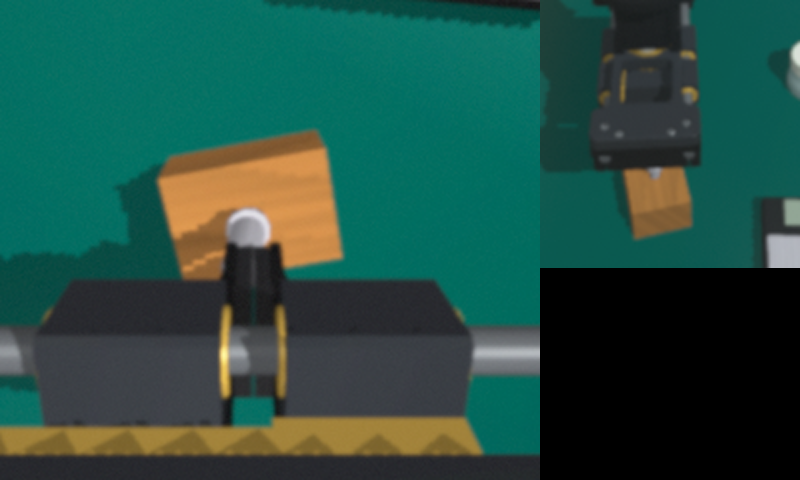

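The fingers closed on nothing. They are shut over the pin's top, with the collar visible just beyond the tips at crop (247,230). The apparent spacing of the tips puts them level with the pin top, so the real finger ends look about 28 mm higher than the nominal TCP. I'll open, raise a little and measure that.

Request:
jog_arm(delta_pos=[[0, 0, 0.5], [0, 0, 1], [0, 0, 1], [0, 0, 1], [0, 0, 1], [0, 0, 1], [0, 0, 1], [0, 0, 1]], turn=[0, 0, 0, 0, 0, 0, 0, 0], grip=[1, 0.4, 0.4, 0.4, 0.4, 0.4, 0.4, 0.4])

```text
time_s: 5.48
position: [0.4814, -0.3242, 0.0647]
tcp_rot: [[1.0, -0.001, -0.0], [-0.001, -1.0, 0.0], [-0.0, -0.0, -1.0]]
force: [-0.2, -0.2, -0.4]
opening: 0.583
grasp_force: 0.0
```

```bash
python3 - <<'E'
from h import *
w=capture("wrist");s=read_state();c=capture("side")
k=1.5625
p=s["position"];print(p,s["force"],s["time_s"],s["opening"])
a=cv2.resize(w["color"],(560,420),interpolation=cv2.INTER_CUBIC)
b=cv2.resize(c["color"][250:384,170:300],(240,247),interpolation=cv2.INTER_CUBIC)
o=np.zeros((420,800,3),np.uint8);o[:,:560]=a;o[:247,560:]=b
cv2.imwrite("pics/w4.png",o)
f=560/512
print("pin top",px(w,[.4818,-.3246,.086])*f)
for h in(0,.015,.028):print(h,[ (px(w,[p[0]+dx,p[1]+sg*s["opening"]*.0435,p[2]+h])*f).round(1) for dx in(-.0095,.0095) for sg in(1,-1)])
E
```

```text
[ 0.4813851  -0.32422456  0.06475587] [-4.15327151e-01  1.17896962e-03  1.19381946e+00] 5.525 0.5903431723414057
pin top [280.06819631 251.29031958]
0 [array([244. , 250.6]), array([315.1, 250.5]), array([243., 226.]), array([316.1, 226. ])]
0.015 [array([241.4, 260.5]), array([317.6, 260.4]), array([240.2, 234.5]), array([318.7, 234.4])]
0.028 [array([238.9, 270.3]), array([320.1, 270.3]), array([237.5, 242.8]), array([321.4, 242.8])]
```

View pics/w4.png

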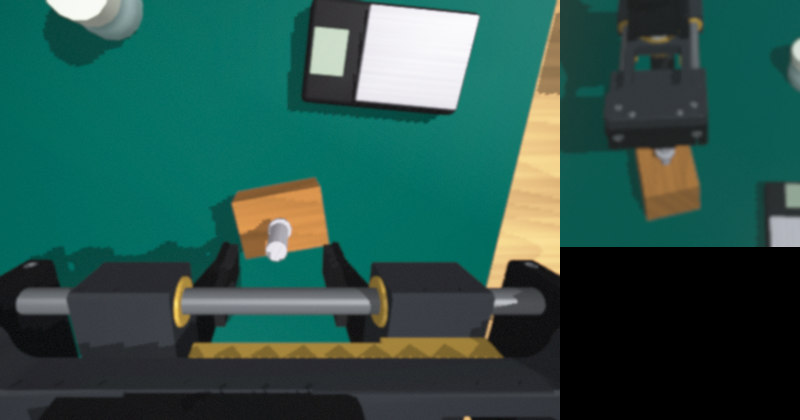

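The pin still stands in its block, with its top at (276,251). The fingertip corners at (238,244) and (322,244) match a finger end 28 mm above the reported TCP. So I'll go down 38 mm and grip again.

Request:
jog_arm(delta_pos=[[0, 0, -1], [0, 0, -2], [0, 0, -3], [0, 0, -3.8], [0, 0, -3.8], [0, 0, -3.8], [0, 0, -3.8], [0, 0, -3.8], [0, 0, -3.8], [0, 0, -3.8], [0, 0, -3.8]], turn=[0, 0, 0, 0, 0, 0, 0, 0, 0, 0, 0], grip=[0.4, 0.4, 0.4, 0.4, 0.4, 1, 1, 1, 1, 1, 1])

```text
time_s: 6.95
position: [0.4815, -0.3243, 0.0269]
tcp_rot: [[1.0, -0.001, 0.0], [-0.001, -1.0, -0.0], [0.0, 0.0, -1.0]]
force: [0.0, -0.6, 1.2]
opening: 0.151
grasp_force: 29.9
```

The pin is held, with 13 mm opening and 30 N grip force. Its collar's underside is 19 mm above the reported TCP. I'll lift first, then carry it over.

Request:
jog_arm(delta_pos=[[0, 0, 1], [0, 0, 3], [0, 0, 6], [0, 0, 10], [0, 0, 14], [0, 0, 17], [0, 0, 18.8], [0, 0, 18.8]], turn=[0, 0, 0, 0, 0, 0, 0, 0], grip=[1, 1, 1, 1, 1, 1, 1, 1])

```text
time_s: 7.95
position: [0.482, -0.3248, 0.2167]
tcp_rot: [[1.0, -0.001, 0.003], [-0.001, -1.0, -0.003], [0.003, 0.003, -1.0]]
force: [-0.4, 0.2, -1.6]
opening: 0.15
grasp_force: 29.9
```

Request:
jog_arm(delta_pos=[[0.3, 3, 0], [0.8, 8, 0], [1.3, 13, 0], [1.8, 18, 0], [2.4, 23, 0], [3, 28, 0], [3.5, 33, 0], [4, 38, 0], [4.5, 43, 0], [5, 48, 0], [5.5, 52.5, 0], [5.7, 54.9, 0]], turn=[0, 0, 0, 0, 0, 0, 0, 0, 0, 0, 0, 0], grip=[1, 1, 1, 1, 1, 1, 1, 1, 1, 1, 1, 1])

```text
time_s: 9.45
position: [0.5372, 0.227, 0.2133]
tcp_rot: [[1.0, 0.002, -0.003], [0.002, -1.0, -0.0], [-0.003, 0.0, -1.0]]
force: [-0.3, -1.4, -0.3]
opening: 0.148
grasp_force: 29.9
```

Request:
jog_arm(delta_pos=[[0, 0, 0], [0, 0, -1], [0, 0, -2], [0, 0, -3], [0, 0, -3]], turn=[0, 0, 0, 0, 0], grip=[1, 1, 1, 1, 1])

```text
time_s: 10.07
position: [0.5375, 0.224, 0.1834]
tcp_rot: [[1.0, -0.002, -0.003], [-0.002, -1.0, -0.001], [-0.003, 0.001, -1.0]]
force: [-0.3, 0.5, -1.0]
opening: 0.148
grasp_force: 29.9
```

```bash
python3 - <<'E'
from h import *
import pickle
w=capture("wrist");s=read_state();c=capture("side")
t=capture("top");pickle.dump((w,c,t,s),open("c5.pkl","wb"))
p=s["position"];print(p,s["force"],s["time_s"],s["opening"],s["grasp_force"])
f=560/512
a=cv2.resize(w["color"],(560,420),interpolation=cv2.INTER_CUBIC)
b=cv2.resize(c["color"][120:200,220:280],(240,320),interpolation=cv2.INTER_CUBIC)
o=np.zeros((420,800,3),np.uint8);o[:,:560]=a;o[:320,560:]=b
cv2.imwrite("pics/w5.png",o)
print("foot",px(w,[p[0],p[1],p[2]-.015])*f,"axis@.142",px(w,[p[0],p[1],.142])*f)
for dy in(0,-.04,-.08,-.12):print("hole",px(w,[.537,.2245+dy,.142])*f)
E
```

```text
[0.53810668 0.22422013 0.18411517] [-0.14997528  0.61882356 -0.36006703] 10.125 0.14925122905958127 29.931934978812933
foot [279.1782157 230.0267265] axis@.142 [279.24713419 217.7736785 ]
hole [278.92012159 219.00226166]
hole [326.12747204 218.91492318]
hole [373.32417931 218.82760439]
hole [420.51024702 218.74030528]
```

View pics/w5.png

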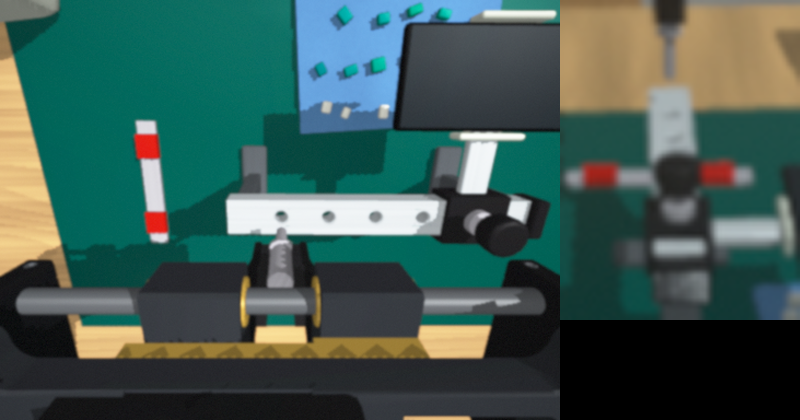

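The wrist view shows the holes at about (281,216), (328,216), (375,216) and (422,216), and the pin foot at about (281,231). The pin is nearly aligned; I'll measure the residual.

```bash
python3 - <<'E'
from h import *
import pickle
w,c,t,s=pickle.load(open("c5.pkl","rb")); p=s["position"]; f=560/512
g=cv2.cvtColor(w["color"],cv2.COLOR_BGR2GRAY).astype(float)
for u in(281,328.5,375.5,422):
    u0,v0=int(u/f),int(216/f); r=8
    W=g[v0-r:v0+r+1,u0-r:u0+r+1]; m=W<(W.min()*.5+np.percentile(W,80)*.5)
    n,l,st,ce=cv2.connectedComponentsWithStats(m.astype(np.uint8)); i=l[r,r] or 1
    q=ce[i]+[u0-r,v0-r]; print(q.round(2),st[i],onz(w,q,.142).round(4))
print("axis@.142",px(w,[p[0],p[1],.142]),"foot pred",px(w,[p[0],p[1],p[2]-.015]))
print(g[200:222,246:270].astype(int))
E
```

```text
[257.06 196.73] [ 4  4 10  9 62] [0.5404 0.2226 0.142 ]
[299.74 197.09] [ 3  4 10  9 66] [0.54   0.1832 0.142 ]
[342.87 197.78] [ 3  4 11 10 86] [0.5393 0.1433 0.142 ]
[386.9  198.98] [  3   4  14  13 110] [0.538  0.1024 0.142 ]
axis@.142 [255.31166554 199.1073632 ] foot pred [255.24865435 210.31014994]
[[241 241 241 240 234 225 206 188 173 156 142 137 137 140 146 161 187 217
  233 240 241 241 241 241]
 [242 242 241 241 239 235 224 204 184 169 156 147 146 150 164 184 206 225
  237 240 241 241 241 241]
 [242 242 243 243 242 242 236 225 208 193 181 171 170 176 193 208 223 233
  240 242 243 242 242 242]
 [243 243 243 243 243 243 242 236 228 220 212 205 206 212 220 227 234 239
  242 243 242 242 243 242]
 [242 242 242 242 242 242 241 240 237 233 230 227 226 229 233 235 238 240
  241 241 241 242 241 241]
 [241 242 241 241 241 241 241 240 239 237 235 234 235 235 237 236 236 236
  238 240 241 240 241 240]
 [241 241 241 241 240 241 240 240 239 235 232 231 233 236 235 232 231 231
  234 238 240 240 240 241]
 [241 241 241 241 241 240 240 236 231 222 212 208 218 225 230 233 234 236
  238 239 240 
[... 727 characters left out ...]
93  89  89  89  93 102 114 124 132 141 147 152 153 154 139 115  94
   85  82  83  84  86  83]
 [ 76  78  74  73  75  82  99 113 124 133 140 146 153 155 153 137 108  76
   58  55  57  55  55  57]
 [ 74  76  73  74  80  88 102 119 128 135 139 147 152 156 154 138 110  77
   59  52  52  54  52  52]
 [ 76  74  79  85  94 101 114 129 141 147 150 152 157 160 160 149 121  92
   70  59  54  54  51  53]
 [ 79  81  90 101 112 126 142 159 172 177 177 177 180 180 182 173 152 127
   99  76  60  55  50  52]
 [ 80  92 107 124 141 160 179 195 206 210 212 211 213 213 212 205 185 162
  133 100  78  63  55  53]
 [ 90 108 134 160 182 198 210 217 220 219 220 221 220 216 213 209 197 176
  143 113  97  77  59  55]]
```

Request:
jog_arm(delta_pos=[[0.3, 0, 0], [0.3, 0, -1], [0.3, 0, -2], [0.3, 0, -2.3], [0.3, 0, -2.3], [0.3, 0, -2.3]], turn=[0, 0, 0, 0, 0, 0], grip=[1, 1, 1, 1, 1, 1])

```text
time_s: 10.98
position: [0.5416, 0.2249, 0.1619]
tcp_rot: [[1.0, -0.001, 0.0], [-0.001, -1.0, 0.0], [0.0, -0.0, -1.0]]
force: [0.1, 0.3, -1.4]
opening: 0.152
grasp_force: 29.9
```

```bash
python3 - <<'E'
from h import *
import pickle
w=capture("wrist");s=read_state();c=capture("side");pickle.dump((w,c,s),open("c6.pkl","wb"))
p=s["position"];print(p,s["force"],s["time_s"])
print("axis@.142",px(w,[p[0],p[1],.142]),"foot",px(w,[p[0],p[1],p[2]-.015]))
a=cv2.resize(w["color"][180:230,225:285],(600,500),interpolation=cv2.INTER_CUBIC)
cv2.imwrite("pics/w6.png",a)
E
```

```text
[0.54165041 0.22486696 0.16201574] [ 0.13828318 -0.38430953 -0.80004123] 11.025
axis@.142 [255.58514959 208.43663177] foot [255.57490475 210.68182329]
```

View pics/w6.png

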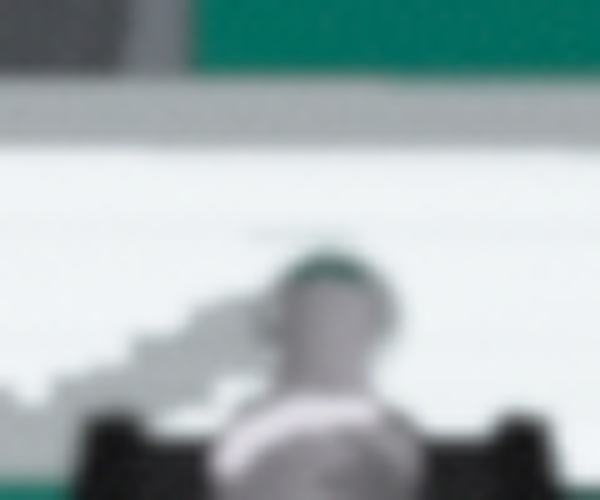

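The crop shows the hole centred at about (331,310). The pin axis projects onto the mouth at about (325,294), so I'll correct −1.2 mm in x and −0.5 mm in y and start inserting.

Request:
jog_arm(delta_pos=[[-0.12, -0.05, 0], [-0.12, -0.05, -0.2], [-0.12, -0.05, -0.4], [-0.12, -0.05, -0.6], [-0.12, -0.05, -0.8], [-0.12, -0.05, -1], [-0.12, -0.05, -1]], turn=[0, 0, 0, 0, 0, 0, 0], grip=[1, 1, 1, 1, 1, 1, 1])

```text
time_s: 11.95
position: [0.5401, 0.2243, 0.1515]
tcp_rot: [[1.0, -0.001, -0.0], [-0.001, -1.0, -0.0], [-0.0, 0.0, -1.0]]
force: [-0.0, 0.3, -0.4]
opening: 0.155
grasp_force: 29.9
```

The foot is 5 mm into the hole with no contact force. I'll carry on down.

Request:
jog_arm(delta_pos=[[0, 0, -0.4], [0, 0, -0.8], [0, 0, -1.2], [0, 0, -1.6], [0, 0, -2], [0, 0, -2.3], [0, 0, -2.5], [0, 0, -2.5]], turn=[0, 0, 0, 0, 0, 0, 0, 0], grip=[1, 1, 1, 1, 1, 1, 1, 1])

```text
time_s: 12.95
position: [0.54, 0.2243, 0.1265]
tcp_rot: [[1.0, -0.001, -0.0], [-0.001, -1.0, -0.0], [-0.0, 0.0, -1.0]]
force: [-0.1, 0.1, -1.4]
opening: 0.151
grasp_force: 29.9
```

Request:
jog_arm(delta_pos=[[0, 0, -0.1], [0, 0, -0.2], [0, 0, -0.3], [0, 0, -0.35], [0, 0, -0.4], [0, 0, -0.4]], turn=[0, 0, 0, 0, 0, 0], grip=[1, 1, 1, 1, 1, 1])

```text
time_s: 13.7
position: [0.5401, 0.2243, 0.1229]
tcp_rot: [[1.0, -0.001, -0.0], [-0.001, -1.0, -0.0], [-0.0, 0.0, -1.0]]
force: [-2.8, -1.1, 2.0]
opening: 0.156
grasp_force: 29.9
```

Request:
jog_arm(delta_pos=[[0, 0, -0.1], [0, 0, -0.2], [0, 0, -0.2]], turn=[0, 0, 0], grip=[1, 1, 1])

```text
time_s: 14.08
position: [0.5402, 0.2243, 0.1228]
tcp_rot: [[1.0, -0.0, 0.001], [-0.0, -1.0, -0.0], [0.001, 0.0, -1.0]]
force: [-4.6, -1.3, 12.8]
opening: 0.145
grasp_force: 29.9
```

The pin is seated: z is at the expected 0.123 and the force rises to 13 N with no further motion. I'll release, raise and go over the knob.

Request:
jog_arm(delta_pos=[[0, 0, 0.2], [0, 0, 0.2], [0, 0, 0.2], [0, 0, 0.2], [0, 0, 0.2], [0, 0, 1], [0, 0, 3], [0, 0, 5], [0, 0, 7], [0, 0, 7.5], [0, 0, 7.5]], turn=[0, 0, 0, 0, 0, 0, 0, 0, 0, 0, 0], grip=[1, 0.3, 0.3, 0.3, 0.3, 0.3, 0.3, 0.3, 0.3, 0.3, 0.3])

```text
time_s: 15.45
position: [0.5402, 0.2243, 0.196]
tcp_rot: [[1.0, -0.001, 0.001], [-0.001, -1.0, 0.0], [0.001, -0.0, -1.0]]
force: [0.2, 0.9, -0.1]
opening: 0.701
grasp_force: 0.0
```

Request:
jog_arm(delta_pos=[[-0.1, -4, 0], [-0.1, -8, 0], [-0.2, -12, 0], [-0.2, -16, 0], [-0.2, -16, 0], [-0.2, -16, 0]], turn=[0, 0, 0, 0, 0, 0], grip=[0.3, 0.3, 0.3, 0.3, 0.3, 0.3])

```text
time_s: 16.2
position: [0.5377, 0.0646, 0.1951]
tcp_rot: [[1.0, -0.001, -0.002], [-0.001, -1.0, 0.001], [-0.002, -0.001, -1.0]]
force: [0.2, 0.2, -0.4]
opening: 0.699
grasp_force: 0.0
```

```bash
python3 - <<'E'
from h import *
import pickle
w=capture("wrist");s=read_state();c=capture("side");t=capture("top");pickle.dump((w,c,t,s),open("c7.pkl","wb"))
p=s["position"];print(p,s["force"],s["time_s"],s["opening"])
f=560/512
a=cv2.resize(w["color"],(560,420),interpolation=cv2.INTER_CUBIC)
b=cv2.resize(c["color"][120:200,220:280],(240,320),interpolation=cv2.INTER_CUBIC)
o=np.zeros((420,800,3),np.uint8);o[:,:560]=a;o[:320,560:]=b
cv2.imwrite("pics/w7.png",o)
print("axis@.1865",px(w,[p[0],p[1],.1865])*f,"+1cm x",px(w,[p[0]+.01,p[1],.1865])*f, "+1cm y",px(w,[p[0],p[1]+.01,.1865])*f)
print("pin collar at .146",px(w,[.5402,.2243,.144])*f,px(w,[.5402,.2243,.182])*f)
E
```

```text
[0.5377267  0.06507373 0.19519283] [ 0.1957337   0.67695968 -0.56849392] 16.25 0.7013619060293573
axis@.1865 [278.94935713 233.65293828] +1cm x [278.91627769 220.9981147 ] +1cm y [265.4464784  233.66579024]
pin collar at .146 [ 97.30253827 212.15022026] [ 67.4453962  228.47039243]
```

View pics/w7.png

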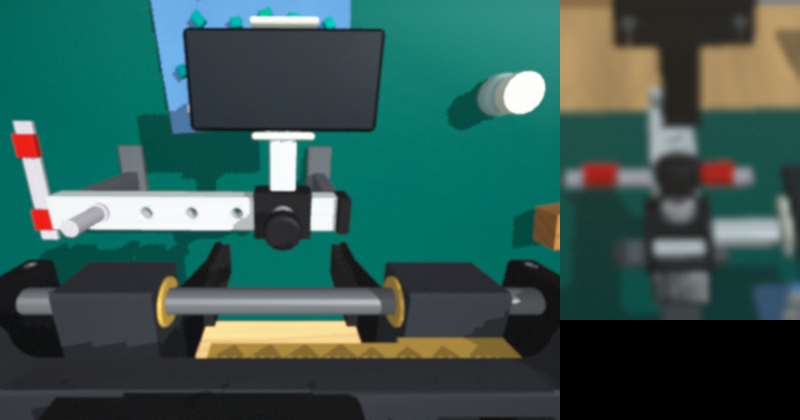

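The stop pin stands in the end hole with its collar flush. The knob disc is centred at about (283,233), within 1–2 mm of the tool axis. I'll descend and grip it.

Request:
jog_arm(delta_pos=[[0, -0.1, -1], [0, -0.1, -2.5], [0, -0.1, -4], [0, -0.1, -5.2], [0, -0.1, -6.2], [0, -0.1, -6.2], [0, -0.1, -6.2], [0, -0.1, -6.2], [0, -0.1, -6.2], [0, -0.1, -6.2], [0, -0.1, -6.2]], turn=[0, 0, 0, 0, 0, 0, 0, 0, 0, 0, 0], grip=[0.3, 0.3, 0.3, 0.3, 0.3, 0.3, 1, 1, 1, 1, 1])

```text
time_s: 17.73
position: [0.5383, 0.0632, 0.134]
tcp_rot: [[1.0, -0.001, 0.0], [-0.001, -1.0, -0.0], [0.0, 0.0, -1.0]]
force: [-0.6, 0.0, 2.6]
opening: 0.337
grasp_force: 30.0
```

The knob is held at 29 mm. I'll pull up 12 mm.

Request:
jog_arm(delta_pos=[[0, 0, 0.3], [0, 0, 0.6], [0, 0, 0.9], [0, 0, 1.2], [0, 0, 1.2], [0, 0, 1.2]], turn=[0, 0, 0, 0, 0, 0], grip=[1, 1, 1, 1, 1, 1])

```text
time_s: 18.48
position: [0.5383, 0.0632, 0.1457]
tcp_rot: [[1.0, -0.001, 0.0], [-0.001, -1.0, -0.0], [0.0, 0.0, -1.0]]
force: [1.8, -0.5, -5.3]
opening: 0.338
grasp_force: 30.0
```

Request:
jog_arm(delta_pos=[[0, 0.4, 0], [0.02, 1.2, 0], [0.03, 2, 0], [0.04, 2.8, 0], [0.05, 3.5, 0], [0.05, 4, 0], [0.05, 4, 0], [0.05, 4, 0]], turn=[0, 0, 0, 0, 0, 0, 0, 0], grip=[1, 1, 1, 1, 1, 1, 1, 1])

```text
time_s: 19.48
position: [0.5386, 0.1038, 0.1457]
tcp_rot: [[1.0, -0.001, -0.0], [-0.001, -1.0, 0.001], [-0.0, -0.001, -1.0]]
force: [1.4, 0.8, -4.8]
opening: 0.338
grasp_force: 30.0
```

Request:
jog_arm(delta_pos=[[0, 0, -0.2], [0, 0, -0.4], [0, 0, -0.6], [0, 0, -0.8], [0, 0, -1], [0, 0, -1.1], [0, 0, -1.1]], turn=[0, 0, 0, 0, 0, 0, 0], grip=[1, 1, 1, 1, 1, 1, 1])

```text
time_s: 20.35
position: [0.5386, 0.1032, 0.1347]
tcp_rot: [[1.0, -0.001, -0.0], [-0.001, -1.0, -0.0], [-0.0, 0.0, -1.0]]
force: [1.2, 1.1, -4.4]
opening: 0.338
grasp_force: 30.0
```

Request:
jog_arm(delta_pos=[[0, 0, -0.05], [0, 0, -0.1], [0, 0, -0.15], [0, 0, -0.2], [0, 0, -0.2], [0, 0, -0.2]], turn=[0, 0, 0, 0, 0, 0], grip=[1, 1, 1, 1, 1, 1])

```text
time_s: 21.1
position: [0.5387, 0.1033, 0.134]
tcp_rot: [[1.0, -0.0, 0.001], [-0.0, -1.0, -0.0], [0.001, 0.0, -1.0]]
force: [-2.4, 0.5, 5.3]
opening: 0.336
grasp_force: 30.0
```

```bash
python3 - <<'E'
from h import *
w=capture("wrist");c=capture("side");s=read_state()
print(s["position"],s["force"],s["time_s"],s["grasp_force"],s["opening"])
f=560/512
a=cv2.resize(w["color"],(560,420),interpolation=cv2.INTER_CUBIC)
b=cv2.resize(c["color"][120:200,220:280],(240,320),interpolation=cv2.INTER_CUBIC)
o=np.zeros((420,800,3),np.uint8);o[:,:560]=a;o[:320,560:]=b
cv2.imwrite("pics/w8.png",o)
E
```

```text
[0.53869973 0.10328863 0.13396667] [-1.96181706  0.80066789  7.06479875] 21.2 30.001076459884644 0.33871398213546106
```

View pics/w8.png

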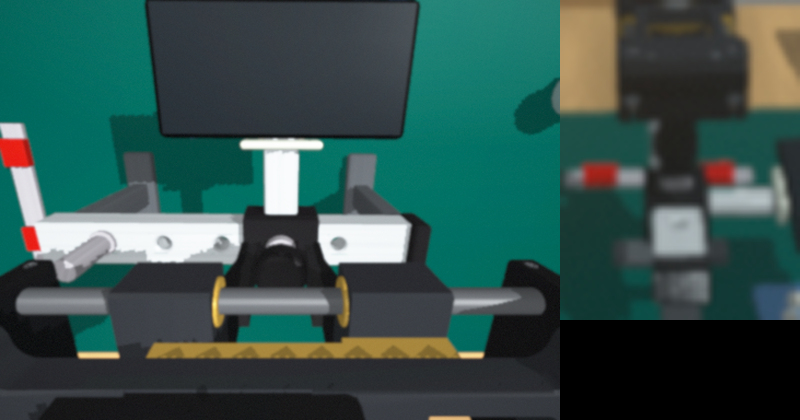

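The sleeve has moved one place: the vacated hole shows at (338,243), two holes remain free at (165,243) and (221,243), and the stop pin is in the end hole. The knob is firmly held and back at its home height of 0.134, pressed down with a few N.

```bash
python3 -c "
from rig import *
print(hand_in())"
```

```text
the job is handed in; nothing more can be done
None
```

The job is handed in: the stop pin is in the rail's last hole down to its collar, the sleeve is one hole along with its lock pin home, and the gripper still holds the knob at 30 N; the hand-in returned no verdict.

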